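# Clear the jammed billet from the blank feed chute

## Task

A half-turned billet has come down the feed chute end-on and is stuck with its nose under the gate bar, below the clear chip guard. Lift it out of the chute so that the blanks behind it roll down to the end stop, then lay it flat on the boards in the reject box: set it down gently, touching the boards before you let go (no dropping, no ramming), and leave the bowl, the gouge and the jar where they are.

Things in the scene. Friction and masses are not known exactly. Their poses are not given: they have to be found in the camera images.
- chute: Fixed plywood feed chute. Origin on the table under the gate; z up, x level pointing downhill, y across. Floor slopes down along +x by 0.14 rad: floor height above the table = 0.045 - 0.141*x. Inner width 150 mm; side walls 8 mm thick, 30 mm above the floor. Runs 305 mm uphill of the gate (end board 30 mm high; the blanks can be pushed back 60 mm) and 98 mm downhill.
- gate (a point): Middle of the lower uphill edge of the steel gate bar that crosses the chute: 16 mm thick along the chute, its underside 48 mm and its top 72 mm above the floor (square to it). Blanks roll under it; the billet's square block does not. Axes as the chute.
- guard_edge (a point): Middle of the lower uphill edge of the clear flat chip guard over the chute: 5 mm thick, parallel to the floor, underside 142 mm above it, 190 mm wide, reaching from here 108 mm downhill, on two posts beside the gate bar. It covers the billet: no room for a gripper pointing straight down; come in leaning back uphill about 38 deg from the floor's normal (30 from vertical), fingers pointing downhill.
- stop (a point): Middle of the uphill face of the steel end stop, on the chute floor, 90 mm downhill of the gate; it is 25 mm tall. The leading blank must come to lie against it, the others close behind, in whatever order.
- billet_waist (a point): The jammed billet, pale wood, 0.12 to 0.23 kg: mid waist on its centre line, 30 mm above its underside. x along it to the nose, y across. Along x: round waist, diameter 34 mm, -33 to +33 mm (grip here, across y); 60 mm square block +33 to +68; round nose, diameter 28, +68 to +84, under the gate bar: draw it uphill 25 mm or more before it can rise (the blanks give way); tail disc, diameter 60, -33 to -47.
- blank1: First good blank behind the billet: plain round waxed wood bar, diameter 36 mm, 140 mm long, lying across the chute, 0.10 kg; origin at its centre, y along it. It rolls downhill by itself when the way is free.
- blank2: Second good blank, the same, uphill of the first.
- blank3: Third good blank, the same, uphill of the second.
- box: Open plank reject box, fixed, 240 (x) x 180 (y) mm outside, walls 7 mm thick, 75 mm high; origin at the centre of its underside, on the table, z up; left or right of the chute. In it a flat bed of offcut boards, its top somewhere 20 to 50 mm above the table, not reported: lower the billet until it is felt to touch. Lay it along the box's x, either way round, near the middle.
- bowl: Bystander: loose turned wooden bowl, rim diameter 150 mm, 65 mm high, origin under its centre. Leave alone.
- gouge: Bystander: loose turning gouge lying along its x, 310 mm long, 34 mm thick. Leave alone.
- jar: Bystander: loose amber glass jar, 72 mm diameter, 85 mm high, origin under its centre. Leave alone.
Not all that is in view belongs to the job. Leave any blue, green or yellow look-alike of the blank2 alone.

How it is judged:
By the outcome, as a careful person would: the job done as asked, in the order asked, and still so for the second after the job is handed in, with the robot touching nothing.
It also fails if it takes over 54 s, if anything falls off the work surface, if the arm or the gripper's body presses on something with over 40 N, if the wrist force passes 120 N, or if a joint passes its speed limit or range.

## Robot

A 7-joint arm with a two-finger parallel gripper is mounted at the origin on the work surface. World frame = base frame: x ahead of the robot, y to its left, z up, the work surface at z = 0. Lengths are in mm, angles in degrees, forces in N, time in s.
With the tool pointing down it reaches from about 400 to 750 mm from the base axis. Payload 19.5 kg.
Tool frame: the origin (TCP) lies between the finger pads; the fingertips stand 8 mm ahead of it and the grasp point (between the pads) lies 11 mm behind it; z points along the fingers, y is the line along which they close (so a half turn about z gives the same grasp; the last joint's range is limited). The gripper opens to 85 mm and grips with 20 to 120 N. Pads are 22 mm wide; open, the fingers measure 114 mm over their backs; the gripper's body (76 mm by 85 mm) begins 54 mm behind the grasp point. The pads swing forward as they close: fully open they stand 13 mm farther back than shut.
Start: joints at [63.444, 40.479, -1.581, 85.061, 1.261, 54.483, -4.326], TCP at [235.397, -524.58, 239.268] pointing down, gripper open.
Joint ranges: [-155.06, 155.06], [-18.47, 123.98], [-90, 86.84], [0, 140.48], [-83.41, 263.41], [0, 116], [-161.91, 161.91]. Speed limits (degrees/s): [108.29, 108.29, 147.25, 147.25, 172.46, 172.46, 172.46].

## Interface

Orientations are given as [roll, pitch, yaw] about the fixed x, y, z axes, in that order (R = Rz(yaw) Ry(pitch) Rx(roll)).
In Python, from bench import manip gives the robot as it stands. Calls block until the motion is done:
- manip.reach(position, orientation): joint-space move of the TCP to a pose.
- manip.move_l(position, max_speed=150, rot=None): straight line of the TCP; rot=None keeps the orientation; max_speed is the mean speed in mm/s.
- manip.move_joints(angles): joint-space move.
- manip.command_gripper(opening, force=None): finger opening in mm; force is the grip in N (None keeps the last); returns when the fingers have stopped.
- manip.pause(seconds).
- manip.solve_ik(position, orientation): joint angles nearest the present ones, or None.
- manip.grab_frame(name): name is "side" or "top"; returns a dict with "image" (384x512x3 uint8, red, green, blue), "intrinsics" (3x3 intrinsics, pixels), "xyz" and "orientation" of the camera in the world. Camera axes: x right, y down, z forward; pixel columns grow to the right and rows downward; lengths in mm; the calibration is good to about 2 mm. A picture is of the moment at which its call begins. There is no depth.
A pose or a line that the arm cannot do raises manip.IKError and nothing moves.
- manip.hand_in(): hands the job in; it is judged then, once.
Readings, each from a call of its own:
- manip.current_time_s(): time.
- manip.current_joints(): joint angles.
- manip.current_qvel(): joint speeds.
- manip.current_tau(): joint torques, N m.
- manip.current_tool_pos(): TCP position.
- manip.current_orientation(): TCP orientation.
- manip.current_ft_force(): force on the tool from outside, world axes, zero at the start.
- manip.current_moment(): the same for the moment, N m.
- manip.current_width(): finger opening in mm.
- manip.current_grasp_force(): force on a finger pad.
Only numpy, scipy, OpenCV 4.12 (cv2) and the standard library are available. Lean on these libraries where they do the work, as an engineer would, in place of code of your own. Each camera call takes 0.05 s, during which the arm holds its last target. There are 200 camera calls.

## Working session

There is one attempt and no reset: what is moved stays moved. The work goes in short steps, each a Python script; the robot and the scene stay as the last script left them, time stands still between calls to the robot, and variables do not carry over. Pictures are saved under pics/ and viewed, at most 10 in all, crops included, and the job is handed in when it is done.

```bash
mkdir -p pics; ls
python3 - <<'E'
from bench import manip
import cv2,numpy as np
for n in("side","top"):
    f=manip.grab_frame(n); cv2.imwrite(f"pics/{n}0.png",f["image"][:,:,::-1]); print(n,f["intrinsics"],f["xyz"],f["orientation"])
    np.save(f"{n}0.npy",f["image"])
print(manip.current_time_s(),manip.current_orientation(),manip.current_tool_pos())
E
```

```text
pics
side [[352.85641363   0.         257.6229988 ]
 [  0.         352.85641363 191.59006419]
 [  0.           0.           1.        ]] [335.09848613 573.15697021 869.14192186] [-140.01190123    0.94845262 -164.25002115]
top [[474.92367052   0.         258.39010698]
 [  0.         474.92367052 188.83305207]
 [  0.           0.           1.        ]] [ 418.04751782   22.76489993 1371.98283469] [-174.60919886   -0.20739511  -89.97149175]
0.1 [-1.79946895e+02  2.69031424e-03  2.41666773e+01] [ 235.31270743 -524.40130646  238.90980539]
```

View pics/top0.png

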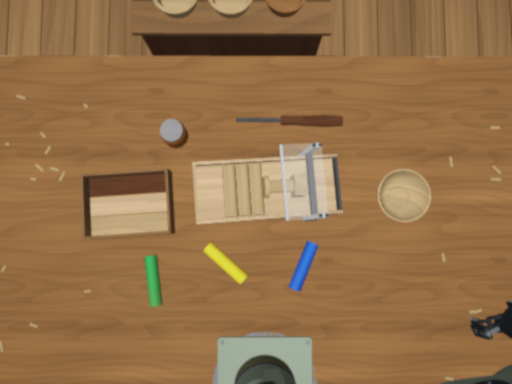

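View pics/side0.png

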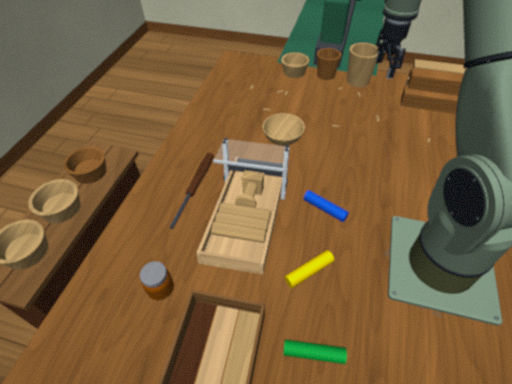

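The top view shows the chute from (193,195) uphill to (341,185) downhill. The billet's waist is near (272,187), with three pale blanks at (230–258,190). The gate bar is near (310,185), and the box is at (128,204).

Candidates for the parts I want:
- **Billet:** the pale piece at (280,187) is the only one.
- **Blanks:** the pale bars at (230/243/257,190). The look-alikes are green (153,280), yellow (225,263) and blue (304,266), which I'll leave alone.
- **Box:** (128,204). The shelf at (230,20) is background.

Next I'll check the choice in a close crop.

Run:
```python
import cv2,numpy as np
t=np.load("top0.npy")[:,:,::-1]; s=np.load("side0.npy")[:,:,::-1]
a=cv2.resize(t[135:235,185:350],None,fx=4.8,fy=4.8,interpolation=cv2.INTER_CUBIC)
cv2.imwrite("pics/topc.png",a)
b=cv2.resize(s[130:280,190:300],None,fx=4,fy=4,interpolation=cv2.INTER_CUBIC)
cv2.imwrite("pics/sidec.png",b)
```

```text
(no output)
```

View pics/topc.png

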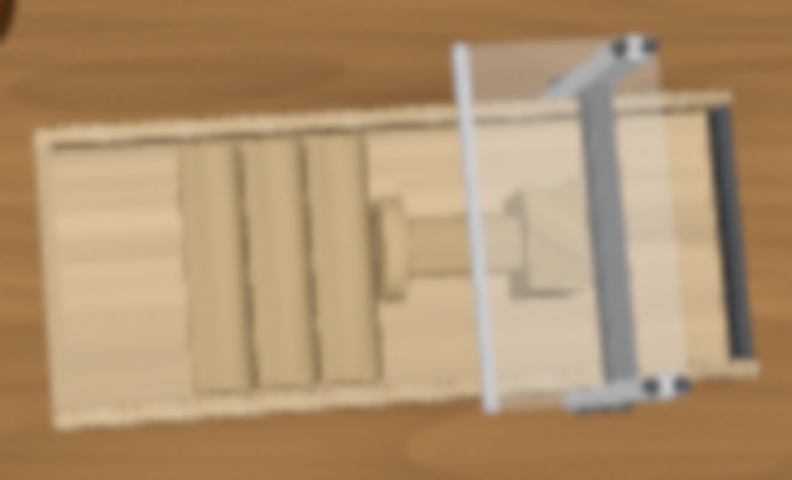

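View pics/sidec.png

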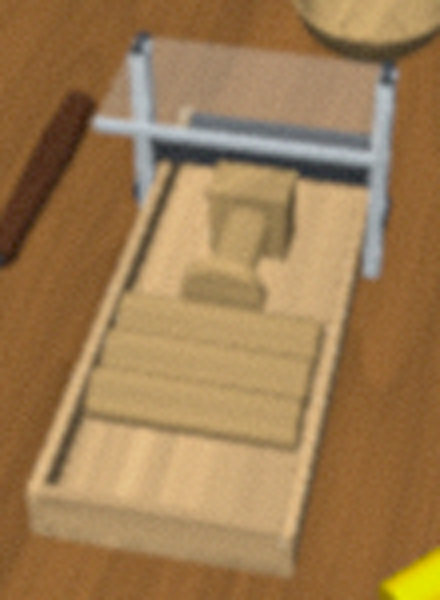

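The crop confirms the billet: tail disc near crop (390,248), waist at y 213–275, block to x≈585 against the gate bar, and all of it under the guard whose edge runs (460,45)–(490,410). Now I'll measure it in chute coordinates.

```bash
cat > h.py <<'E'
import numpy as np,cv2
from scipy.spatial.transform import Rotation as Ro
CAM={"side":(352.856,257.623,191.590,[335.098,573.157,869.142],[-140.0119,.94845,-164.25]),
"top":(474.9237,258.390,188.833,[418.0475,22.7649,1371.9828],[-174.6092,-.207395,-89.97149])}
def ray(c,u,v):
    f,cx,cy,p,o=CAM[c]; d=Ro.from_euler("xyz",o,degrees=True).apply([(u-cx)/f,(v-cy)/f,1]); return np.array(p),d/np.linalg.norm(d)
def onz(c,u,v,z):
    p,d=ray(c,u,v); return p+d*(z-p[2])/d[2]
def onplane(c,u,v,q,n):
    p,d=ray(c,u,v); return p+d*((q-p)@n)/(d@n)
def tc(u,v): return "top",185+(u+.5)/4.8-.5,135+(v+.5)/4.8-.5
def sc(u,v): return "side",190+(u+.5)/4-.5,130+(v+.5)/4-.5
def two(a,b):
    p,d=ray(*a);q,e=ray(*b); s=np.linalg.lstsq(np.c_[d,-e],q-p,rcond=None)[0]; A=p+s[0]*d;B=q+s[1]*e
    return (A+B)/2,np.linalg.norm(A-B)
E
python3 - <<'E'
from h import *
np.set_printoptions(precision=1,suppress=True)
# wall top outer corners: uphill left/right(as seen), downhill
zu=45+43+30;zd=45-13.7+30
U1,U2=onz(*tc(37,130),zu),onz(*tc(57,428),zu);D1,D2=onz(*tc(730,95),zd),onz(*tc(757,372),zd)
print(U1,U2,D1,D2,"w",np.linalg.norm(U1-U2),np.linalg.norm(D1-D2))
ax=(D1+D2-U1-U2)[:2]/2;L=np.linalg.norm(ax);yaw=np.degrees(np.arctan2(ax[1],ax[0]))
yw=(U1-U2)[:2]+(D1-D2)[:2]; print("L",L,"yaw",yaw,"yaw from width",np.degrees(np.arctan2(yw[1],yw[0]))-90)
ex=np.r_[ax/L,0];ey=np.cross([0,0,1],ex)
mid=(U1+U2+D1+D2)/4
# origin: along-floor -305..98 -> horizontal mid at about (98-305)/2
O=mid-ex*(98-305)/2*.99;O[2]=0;print("origin",O)
# side check of uphill corners
print("side uphill corners",onz(*sc(30,487),zu),onz(*sc(292,563),zu))
n=np.array([ex[0]*.1395,ex[1]*.1395,.990]);fx=np.cross(ey,n)
G=O+[0,0,45]
def fl(P): return np.array([(P-G)@fx,(P-G)@ey,(P-G)@n])
def pl(c,h): return fl(onplane(*c,G+h*n,n))
for nm,c,h in [("guard edge L",tc(460,45),142),("guard edge R",tc(490,410),142),("disc c",tc(391,248),30),("disc top uph",tc(380,248),60),("disc lo edge",tc(398,300),30),("disc hi edge",tc(391,196),30),
 ("waist hi",tc(440,214),30),("waist lo",tc(440,276),30),("waist hi2",tc(490,214),30),("waist lo2",tc(490,272),30),("block lo",tc(560,296),0),("block top hi",tc(530,190),60),("block uph top edge",tc(525,240),60),
 ("gate top uph hi",tc(580,95),72),("gate top uph lo",tc(605,382),72),("blank1 dn edge",tc(372,260),18),("blank3 up edge",tc(186,265),18),("stop",tc(713,110),25),("stop",tc(735,360),25),("side disc",sc(225,275),60),("side blocktop uph L",sc(208,190),60),("side blocktop uph R",sc(290,200),60),("side disc L",sc(184,293),30),("side disc R",sc(265,293),30),("side guard L",sc(95,125),142),("side guard R",sc(385,160),142)]:
    print(nm,pl(c,h))
B=[onz("top",u,v,75) for u,v in[(83,177),(172,169),(174,233),(86,238)]]
B=np.array(B);print(B,B.mean(0),[np.linalg.norm(B[i]-B[i-1]) for i in range(4)])
E
```

```text
[608.9 194.4 118. ] [443.9 181.2 118. ] [ 638.5 -200.5   61.3] [ 477.4 -213.7   61.3] w 165.57112165640115 161.66583458487278
L 396.19323062994073 yaw -85.4290681652634 yaw from width -85.3857026995115
origin [ 550.3 -111.8    0. ]
side uphill corners [609.1 191.5 118. ] [441.5 198.6 118. ]
guard edge L [-88.3  97.2 141.9]
guard edge R [-88.8 -93.6 141.9]
disc c [-114.4    4.3   30. ]
disc top uph [-125.6    1.8   60. ]
disc lo edge [-112.9  -25.3   30. ]
disc hi edge [-112.    33.9   30. ]
waist hi [-84.8  21.9  30. ]
waist lo [-87.7 -13.4  30. ]
waist hi2 [-55.9  20.1  30. ]
waist lo2 [-58.8 -13.   30. ]
block lo [-12.1 -27.2  -0. ]
block top hi [-38.5  28.8  60. ]
block uph top edge [-43.8   1.   60. ]
gate top uph hi [-8.2 78.8 72. ]
gate top uph lo [ -8.6 -81.4  72. ]
blank1 dn edge [-123.9   -0.6   18. ]
blank3 up edge [-229.7    3.4   18. ]
stop [82.7 73.3 25. ]
stop [ 81.6 -72.8  25. ]
side disc [-126.5    0.5   60. ]
side blocktop uph L [-41.   32.3  60. ]
side blocktop uph R [-39.7 -28.2  60. ]
side disc L [-119.3   31.9   30. ]
side disc R [-107.7  -23.7   30. ]
side guard L [-85.7  98.1 141.9]
side guard R [-82.7 -98.  141.9]
[[572.7 499.7  75. ]
 [595.1 255.9  75. ]
 [419.7 247.4  75. ]
 [406.1 485.8  75. ]] [498.4 372.2  75. ] [np.float64(167.1925346560557), np.float64(244.85667712936862), np.float64(175.58036536911504), np.float64(238.7493724345866)]
```

The geometry agrees across both views. Gate and stop are both offset 8 mm from my first origin, the guard edge is at about −78, the waist is at (−68, +3.5) and the box centre is near (498,372). Now I'll set up the frames, check IK and approach.

```bash
cat >> h.py <<'E'
YAW=np.radians(-85.4); EX=np.array([np.cos(YAW),np.sin(YAW),0]); EY=np.cross([0,0,1],EX)
S=.14; N=np.array([*(EX[:2]*np.sin(S)),np.cos(S)]); FX=np.cross(EY,N)
G=np.array([549.7,-103.8,45.])
def F(x,y,h): return G+x*FX+y*EY+h*N
LEAN=np.radians(37)
def tool(fx,n,sgn=1):   # tool leaning back along -fx by LEAN from n
    z=fx*np.sin(LEAN)-n*np.cos(LEAN); y=sgn*np.cross(n,fx); return np.c_[np.cross(y,z),y,z]
def rpy(R): return list(Ro.from_matrix(R).as_euler("xyz",degrees=True))
BF=Ro.from_rotvec(np.radians(-1.5)*N).apply(FX)   # billet axis
def tcp(grasp,R): return list(grasp+11*R[:,2])
E
cat > a.py <<'E'
from h import *
from bench import manip
np.set_printoptions(precision=1,suppress=True)
for s in(1,-1):
    R=tool(BF,N,s); g=F(-67,3.5,30)-2*R[:,2]
    Rb=tool(EX,np.array([0,0,1.]),s); b=np.array([498,372,0])-18*EX-2*Rb[:,2]
    print(s,rpy(R),"grasp",g)
    for nm,p,r in[("W",tcp(g-260*R[:,2],R),R),("pre",tcp(g-130*R[:,2],R),R),("g",tcp(g,R),R),("drawn",tcp(g-45*FX,R),R),("up",tcp(g-100*FX+170*N,R),R),("boxhi",tcp(b+[0,0,220],Rb),Rb),("box50",tcp(b+[0,0,50],Rb),Rb)]:
        q=manip.solve_ik(p,rpy(r)); print(nm,np.array(p),None if q is None else np.array(q))
E
python3 a.py
```

```text
1 [np.float64(-179.7607496117243), np.float64(28.98109212445009), np.float64(93.23059174343084)] grasp [548.2 -40.6  85.8]
W [542.4  79.9 303.6] [-26.5  39.5   1.1  81.4  27.1  73.2 -33.6]
pre [545.4  17.  189.9] [-27.   46.9  13.7  94.2  24.   49.8 -31. ]
g [548.4 -45.9  76.2] [-24.8  58.4  21.9 100.5  20.6  29.6 -27.5]
drawn [544.8  -1.5  82.5] [-29.1  58.   21.5  99.   18.4  33.3 -29.1]
up [542.4  29.1 258.5] [-24.6  41.    6.4  89.3  26.9  61.6 -31.7]
boxhi [497.  384.5 212.8] [-54.4  64.    8.9  44.7  17.9  98.1 -45.7]
box50 [497.  384.5  42.8] [-64.9  82.6  51.3  50.2 -22.4  82.6 -29.2]
-1 [np.float64(179.76074961172432), np.float64(-28.981092124450075), np.float64(-86.76940825656918)] grasp [548.2 -40.6  85.8]
W [542.4  79.9 303.6] [ -53.7   61.8   83.2   82.3  -35.    74.4 -154.7]
pre [545.4  17.  189.9] [ 11.6  64.6 -77.2  92.8  73.2 105.  107.9]
g [548.4 -45.9  76.2] [ -42.3   80.2   74.9  101.   -63.9   49.6 -129.8]
drawn [544.8  -1.5  82.5] [ -46.    77.1   70.6   99.5  -56.2   48.  -140. ]
up [542.4  29.1 258.5] [ 10.3  58.  -77.2  88.1  67.8 107.1 112.7]
boxhi [497.  384.5 212.8] [-41.7  66.2 -39.4  43.9  52.9 111.7 117.8]
box50 [497.  384.5  42.8] [-35.8  83.4 -64.6  48.4  77.1 111.8 105.3]
```

Run:
```python
from h import *
from bench import manip
R=tool(BF,N); g=F(-67,3.5,30)-2*R[:,2]
p=manip.current_tool_pos(); manip.move_l([p[0]+60,p[1]+40,p[2]+150],300)
manip.reach(tcp(g-260*R[:,2],R),rpy(R))
manip.command_gripper(85)
manip.move_l(tcp(g-95*R[:,2],R),200)
print(manip.current_time_s(),manip.current_tool_pos(),manip.current_ft_force(),manip.current_joints())
f=manip.grab_frame("side"); s=f["image"][:,:,::-1]; t=manip.grab_frame("top")["image"][:,:,::-1]
a=cv2.resize(s[100:290,170:320],None,fx=3,fy=3,interpolation=cv2.INTER_CUBIC)
b=cv2.resize(t[120:240,180:350],None,fx=2,fy=2,interpolation=cv2.INTER_CUBIC)
o=np.zeros((570,790,3),np.uint8);o[:,:450]=a;o[:240,450:790]=b;cv2.imwrite("pics/pre.png",o)
```

```text
4.2333 [546.5159527    0.74502675 159.98017586] [0.20058382 0.50307452 0.95926811] [-13.11916982  48.44597358 -10.29938588  95.95246515  44.32122928
  55.44881841 -49.56655691]
```

View pics/pre.png

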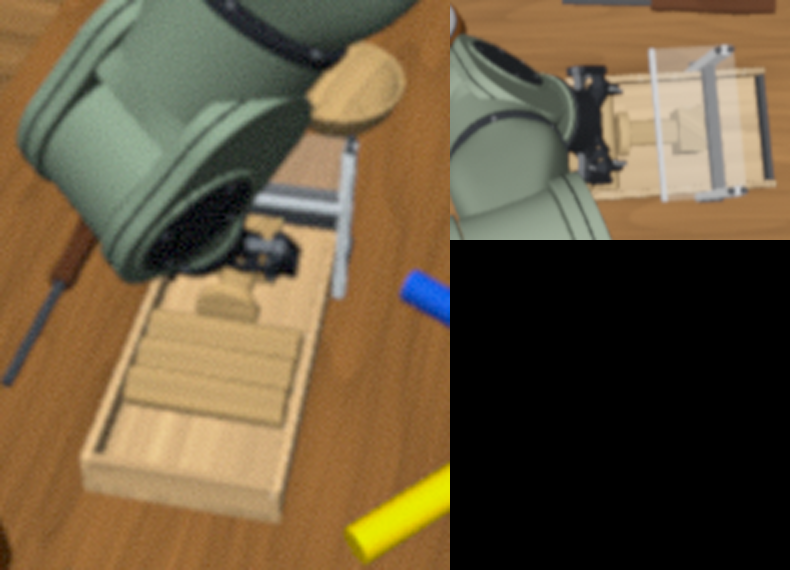

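The gripper sits leaning uphill of the billet, its fingers at crop (612,88) and (617,170) straddling the axis at about row 130. The guard edge at x≈655 is clear of it. I'll descend in stages, watching force.

Run:
```python
from h import *
from bench import manip
np.set_printoptions(precision=1,suppress=True)
R=tool(BF,N); g=F(-67,3.5,30)-2*R[:,2]
f0=np.array(manip.current_ft_force()); ok=True
for d in(60,40,25,15,8,4,0):
    manip.move_l(tcp(g-d*R[:,2],R),100)
    f=np.array(manip.current_ft_force())-f0; print(d,f,np.linalg.norm(f))
    if np.linalg.norm(f)>6: ok=False;break
if ok:
    manip.command_gripper(20,60); print("w",manip.current_width(),manip.current_grasp_force(),np.array(manip.current_ft_force())-f0)
print(manip.current_time_s(),manip.current_tool_pos(),tcp(g,R))
```

```text
60 [-1.   1.2 -0.8] 1.7529479871194107
40 [-0.8  0.6  0.4] 1.0798770966673314
25 [-0.6  1.2 -0.3] 1.3545612132498686
15 [-0.5  0.9 -1. ] 1.4200283459189988
8 [-1.   1.6  0.2] 1.856734948250224
4 [-0.3  0.7 -2. ] 2.104002584393837
0 [-0.6 -0.  -0.6] 0.8749243258427954
w 32.21002338119091 58.09256851673126 [-1.5 -0.2  5. ]
7.0167 [548.5 -46.   76.5] [np.float64(548.4119281913228), np.float64(-45.91718318039253), np.float64(76.18292036587279)]
```

Run:
```python
from h import *
from bench import manip
np.set_printoptions(precision=1,suppress=True)
R=tool(BF,N); g=F(-67,3.5,30)-2*R[:,2]
manip.command_gripper(20,90)
def rep(k): print(k,manip.current_time_s(),manip.current_width(),manip.current_grasp_force(),np.array(manip.current_ft_force()),manip.current_moment())
rep("grip")
manip.move_l(tcp(g-20*FX+.5*N,R),60); rep("20")
manip.move_l(tcp(g-46*FX+1.5*N,R),60); rep("46")
manip.move_l(tcp(g-75*FX+45*N,R),80); rep("lift1")
manip.move_l(tcp(g-105*FX+90*N,R),100); rep("lift2")
manip.move_l(tcp(g-105*FX+190*N,R),150); rep("up")
manip.pause(.5); rep("p")
s=manip.grab_frame("side")["image"][:,:,::-1]; t=manip.grab_frame("top")["image"][:,:,::-1]
a=cv2.resize(s[100:290,170:320],None,fx=3,fy=3,interpolation=cv2.INTER_CUBIC)
b=cv2.resize(t[120:240,180:350],None,fx=2,fy=2,interpolation=cv2.INTER_CUBIC)
c=cv2.resize(t[150:250,60:200],None,fx=2.4,fy=2.4,interpolation=cv2.INTER_CUBIC)
o=np.zeros((570,790,3),np.uint8);o[:,:450]=a;o[:240,450:790]=b;o[260:500,450:786]=c;cv2.imwrite("pics/up.png",o)
```

```text
grip 7.2333 31.98401387786822 87.46118187904358 [-1.   1.4  7.6] [ 0.2  0.3 -0.1]
20 7.7167 31.90262716493143 89.11749243736267 [-1.1  4.5  6.9] [ 0.9  0.3 -0.1]
46 8.3 31.809492933458625 88.24013829231262 [-0.3 -0.2 -1.8] [0.6 0.  0.1]
lift1 9.1 31.84125843647196 88.3430027961731 [-0.  -0.5 -1.9] [0.7 0.1 0.1]
lift2 9.7917 31.807537526733558 88.34740161895752 [-0.7  0.5 -1.9] [ 0.8  0.  -0. ]
up 10.6083 31.917160167568756 88.34760189056396 [-0.2  0.8 -2.1] [0.8 0.1 0. ]
p 11.1083 31.98436227377654 88.34748029708862 [ 1.1  1.  -1.9] [ 0.8 -0.  -0. ]
```

View pics/up.png

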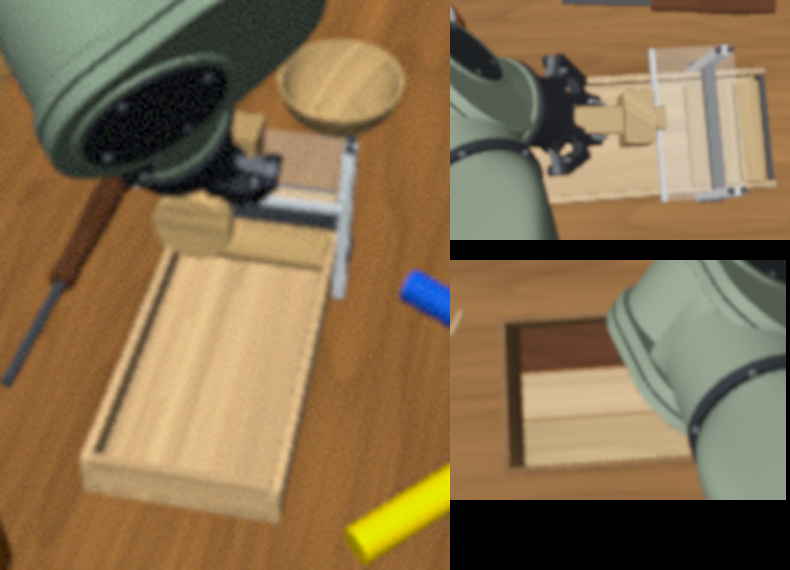

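The billet is held level, with its disc at (193,222) in the side crop. The blanks have rolled down: one is at the stop (748,115), the others are behind it at about (730) and (695). I'll move to the box and check the IK for the descent.

Run:
```python
from h import *
from bench import manip
np.set_printoptions(precision=1,suppress=True)
Rb=tool(EX,np.array([0,0,1.])); b=np.array([498,372,0])-18*EX-2*Rb[:,2]
p=np.array(manip.current_tool_pos()); manip.move_l(list(p+[0,60,40]),200)
manip.reach(tcp(b+[0,0,240],Rb),rpy(Rb))
manip.move_l(tcp(b+[0,0,150],Rb),150)
print(manip.current_time_s(),np.array(manip.current_joints()),manip.current_width(),manip.current_ft_force())
for z in(100,80,50): print(z,manip.solve_ik(tcp(b+[0,0,z],Rb),rpy(Rb)))
s=manip.grab_frame("side")["image"][:,:,::-1]; t=manip.grab_frame("top")["image"][:,:,::-1]
a=cv2.resize(s[210:384,120:300],None,fx=2.5,fy=2.5,interpolation=cv2.INTER_CUBIC)
b=cv2.resize(t[150:250,60:200],None,fx=2.4,fy=2.4,interpolation=cv2.INTER_CUBIC)
c=cv2.resize(t[130:230,185:350],None,fx=2,fy=2,interpolation=cv2.INTER_CUBIC)
o=np.zeros((460,790,3),np.uint8);o[:435,:450]=a;o[:240,450:786]=b;o[250:450,450:780]=c;cv2.imwrite("pics/box.png",o)
```

```text
13.65 [-48.2  67.7 -12.9  48.1  33.9  96.2 -57.7] 32.20553906296893 [-0.2  0.  -2.4]
100 [-48.2  71.3 -12.9  49.3  34.4  92.1 -59.8]
80 [-48.2  72.8 -12.8  49.4  34.6  90.6 -60.5]
50 [-48.2  75.2 -12.7  49.2  34.9  88.7 -61.4]
```

View pics/box.png

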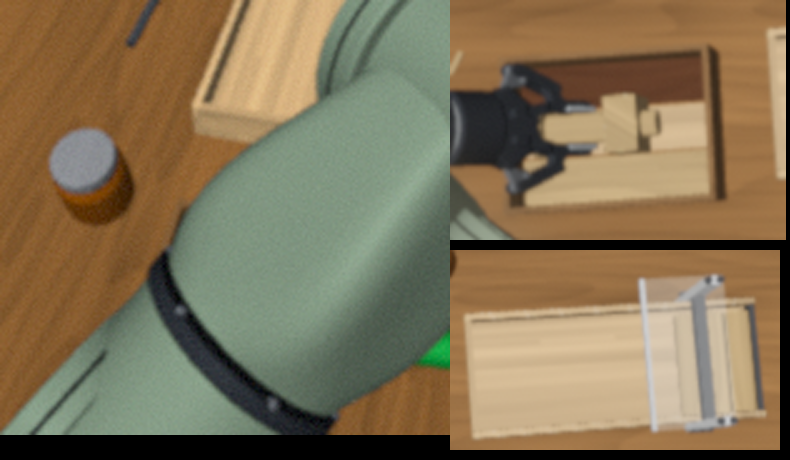

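The billet is central over the box: nose at crop (660,122), box walls at rows 55–205 and right wall x≈712. All three blanks lie at the stop end (740, 718, 686). Now I'll lower until contact is felt.

Run:
```python
from h import *
from bench import manip
np.set_printoptions(precision=2,suppress=True)
Rb=tool(EX,np.array([0,0,1.])); b=np.array([498,372,0])-18*EX-2*Rb[:,2]
manip.move_l(tcp(b+[0,0,86],Rb),100); manip.pause(.3)
fz=lambda:np.mean([manip.current_ft_force()[2] for _ in range(3)])
f0=fz(); m0=np.array(manip.current_moment()); z=86; hit=False
while z>46:
    z-=1; manip.move_l(tcp(b+[0,0,z],Rb),20); d=fz()-f0
    if d>2:
        manip.pause(.15); d=fz()-f0; print(z,d,np.array(manip.current_moment())-m0)
        if d>4: hit=True;break
print("z",z,"hit",hit,manip.current_time_s(),manip.current_tool_pos(),manip.current_width())
```

```text
56 7.946363715952324 [-0.99  0.22 -0.19]
z 56 hit True 22.4917 [497.06 384.43  49.4 ] 31.85262370947979
```

Run:
```python
from h import *
from bench import manip
Rb=tool(EX,np.array([0,0,1.]))
manip.command_gripper(45); manip.pause(.2); manip.command_gripper(78); print(manip.current_width(),manip.current_ft_force(),manip.current_time_s())
p=np.array(manip.current_tool_pos())
manip.move_l(list(p-50*Rb[:,2]),60); print(manip.current_ft_force())
manip.move_l(list(p-190*Rb[:,2]+[0,0,40]),150)
q=manip.current_joints(); q[0]=10; q[1]=30; manip.move_joints(list(q))
print(manip.current_time_s())
s=manip.grab_frame("side")["image"][:,:,::-1]; t=manip.grab_frame("top")["image"][:,:,::-1]
a=cv2.resize(s[134:384,130:310],None,fx=2.4,fy=2.4,interpolation=cv2.INTER_CUBIC)
b=cv2.resize(t[90:250,60:360],None,fx=1.2,fy=1.2,interpolation=cv2.INTER_CUBIC)
c=cv2.resize(t[155:245,70:185],None,fx=3,fy=3,interpolation=cv2.INTER_CUBIC)
o=np.zeros((600,800,3),np.uint8);o[:600,:432]=a;o[:192,435:795]=b;o[200:470,435:780]=c;cv2.imwrite("pics/end.png",o)
```

```text
78.06081347451362 [-0.86715437 -0.19569692  0.12292071] 23.4
[ 0.11864067  0.71913518 -0.13831662]Traceback (most recent call last):
  File "<stdin>", line 7, in <module>
bench.IKError: the arm cannot follow that straight line within its joint ranges
```

Run:
```python
from h import *
from bench import manip
p=np.array(manip.current_tool_pos())
manip.move_l(list(p+[0,0,150]),150)
q=np.array(manip.current_joints()); print(q); q[1]-=25; manip.move_joints(list(q)); q[0]=10; manip.move_joints(list(q))
print(manip.current_time_s(),manip.current_tool_pos())
s=manip.grab_frame("side")["image"][:,:,::-1]; t=manip.grab_frame("top")["image"][:,:,::-1]
a=cv2.resize(s[134:384,130:310],None,fx=2.4,fy=2.4,interpolation=cv2.INTER_CUBIC)
b=cv2.resize(t[90:250,60:360],None,fx=1.2,fy=1.2,interpolation=cv2.INTER_CUBIC)
c=cv2.resize(t[155:245,70:185],None,fx=3,fy=3,interpolation=cv2.INTER_CUBIC)
o=np.zeros((600,800,3),np.uint8);o[:600,:432]=a;o[:192,435:795]=b;o[200:470,435:780]=c;cv2.imwrite("pics/end.png",o)
```

```text
[-51.12626754  66.34801616 -11.62157901  32.16882434  33.77306703
 111.41357303 -49.88695906]
28.85 [ 574.63402288 -227.38566345  512.16284152]
```

View pics/end.png

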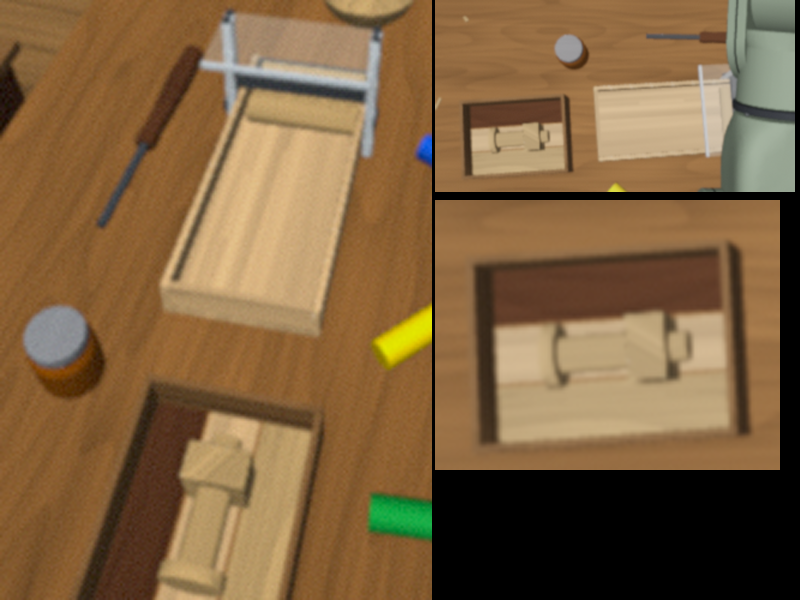

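The billet lies flat in mid-box, at crop (550–690,350). The jar and gouge are undisturbed. One last check of the blanks' positions against the stop, using a clear top view.

Run:
```python
from h import *
from bench import manip
q=np.array(manip.current_joints()); q[0]=60; manip.move_joints(list(q))
t=manip.grab_frame("top")["image"]; np.save("tend.npy",t)
o=cv2.resize(t[135:235,185:350,::-1],None,fx=4.8,fy=4.8,interpolation=cv2.INTER_CUBIC)
for x in(0,36,54,72,90):
  for h in (18,):
    P=F(x,60,h); f,cx,cy,p,e=CAM["top"]; c=Ro.from_euler("xyz",e,degrees=True).inv().apply(P-p); u,v=f*c[0]/c[2]+cx,f*c[1]/c[2]+cy
    cv2.circle(o,(int((u-185+.5)*4.8),int((v-135+.5)*4.8)),3,(0,0,255) if x in(0,36,72) else (255,0,0),-1)
cv2.imwrite("pics/blanks.png",o);print(manip.current_time_s())
```

```text
30.8917
```

View pics/blanks.png

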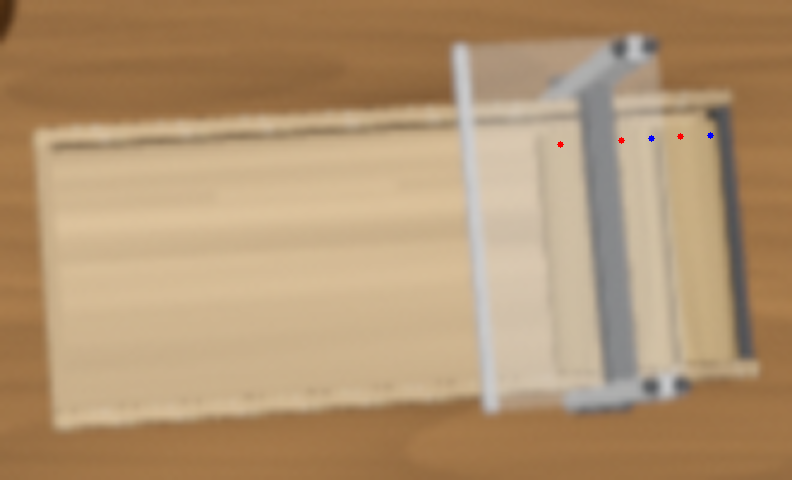

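The leading blank touches the stop (crop 665–715), and the second and third are packed behind it, with the third's uphill edge at 538. This matches the expected centres at 72, 36 and 0 mm. Handing in.

```bash
python3 -c "
from bench import manip
print(manip.hand_in(),manip.current_time_s())"
```

```text
the job is handed in; nothing more can be done
the job is handed in; nothing more can be done
```

The job is handed in, at about 31 s of the 54 s allowed: the billet lies flat near the middle of the reject box, set down at about 8 N before release, all three blanks are packed against the end stop, and the robot did not touch the bowl, the gouge or the jar.

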